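# Bleed the short air tank of the nailing bench

## Task

Let the air out of the short, fat air tank on the bench: unscrew the small knurled lock nut on its valve counter-clockwise (seen from above) by about a quarter turn, so that the brass valve tip rises out of it, then press that tip all the way down for two seconds and let it spring back. Leave the nut unscrewed, and do not turn the nut of the long, slim tank.

Things in the scene. Friction and masses are not known exactly. Their poses are not given: they have to be found in the camera images.
- fat_nut_centre (a point): Centre (half-way up, on the vertical valve axis) of the steel knurled lock nut, 20 mm in diameter, 16 mm high, mid-length on top of the short, fat grey tank (fixed, lying, 120 mm in diameter, 220 mm long, on the left or the right). The nut keeps its height as it turns. Under it: 28 mm of free brass stem 13 mm thick, then a boss 28 mm wide, 6 mm high on the tank's top.
- fat_nut (a joint): Angle of that lock nut, rad: 0 = screwed tight, grows counter-clockwise seen from above, stop at 1.5; unscrewed above 1.0. Starts between 0 and 0.3. Turns stiffly (about 0.14 N m: pinch it with 25 N or more) and stays where it is left.
- fat_tip (a joint): How far the brass valve tip (10 mm in diameter, flat, on the nut's axis) is pressed, m: 0 = out, 0.004 = fully down, a hard stop. Spring: 1.5 N at first, 5 N fully down. Its top, unpressed, is 8 mm above the nut's centre plus 5.3 mm per rad of nut angle: level with the nut's top at 0, 8 mm above it at 1.5 rad. Sunk in the nut it cannot be pressed.
- slim_nut (a joint): Angle of the like nut on the long, slim tank (84 mm in diameter, 300 mm long, its valve 36 mm lower), rad, same sense; starts at 0, must stay there. Both tanks lie roughly along x, up to 25 degrees askew, each with a gauge at its far end and a low brass plug on top towards the robot.

How it is judged:
By the outcome, as a careful person would: the job done as asked, in the order asked, and still so for the second after the job is handed in, with the robot touching nothing.
It also fails if it takes over 45 s, if anything falls off the work surface, if the arm or the gripper's body presses on something with over 40 N, if the wrist force passes 120 N, or if a joint passes its speed limit or range.

## Robot

A 7-joint arm with a two-finger parallel gripper is mounted at the origin on the work surface. World frame = base frame: x ahead of the robot, y to its left, z up, the work surface at z = 0. Lengths are in m, angles in rad, forces in N, time in s.
With the tool pointing down it reaches from about 0.4 to 0.85 m from the base axis. Payload 4.5 kg.
Tool frame: the origin (TCP) lies at the very end of the fingers, on their centre line; the grasp point (between the pads) lies 19 mm behind it; y points along the fingers, x is the direction in which the jaws open and shut, and the axes are right-handed (so a half turn about y gives the same grasp; the last joint's range is limited). The gripper opens to 88 mm and grips with 3 to 60 N. Pads are 18 mm wide; open, the fingers measure 123 mm over their backs; the gripper's body (75 mm by 187 mm) begins 45 mm behind the grasp point.
Start: joints at [-1.316, 0.689, -0.195, 1.565, 0.157, 0.902, -0.215], TCP at [0.137, 0.61, 0.239] pointing down, gripper open.
Joint ranges: [-3.01, 3.01], [-0.46, 2.08], [-1.47, 1.51], [0.13, 2.56], [-1, 4.14], [0.04, 2.09], [-2.66, 2.66]. Speed limits (rad/s): [2.57, 2.57, 3.14, 3.14, 3.14, 3.14, 3.14].

## Interface

Orientations are given as a unit quaternion [x, y, z, w].
In Python, from plant import r gives the robot as it stands.
- The arm moves only by the shell command python3 -m inch 'ROWS' [OPENING] [FORCE]. ROWS is JSON, a list of rows, each a list of 6 numbers: the shift along the tool's x, y, z in mm, then the turn, a rotation vector about the tool's x, y, z in rad. In form: [[x, y, z, ax, ay, az], ...]. A call has 1 to 12 rows; each row shifts and turns the commanded pose from where the row before left it, along the tool's axes as they then stand; what a row does not reach is not made up. A row lasts 1/12 s, in which the tool goes at most 41.7 mm and 7.16 degrees, less where a joint would pass 70% of its speed; a pose out of reach is approached as far as the arm can. A call is refused whole if a number of a shift passes 41.7 or a number of a turn 0.125, either way. A call with a gripper value outside its range is refused whole. OPENING is the finger opening in mm, from 0 to 88.1, set as the call begins (- or left out, the last holds). The fingers move at their own pace and stop on an object; FORCE is the grip in N (left out, the last holds). Time passes only in rows, so rows that do not move let the fingers close. It gives the time, the measured TCP pose, the force and the opening at its end, in the units of the state.
- r.get_state(): the state, without advancing time (a new reading comes with each control period).
- r.snapshot(name): name is "scene" or "top"; returns a dict with "img" (400x640x3 uint8, red, green, blue), "range_z" (400x640 float32, m along the optical axis (not along the pixel's ray), 0 where there is no reading), "mtx" (3x3 intrinsics, pixels), "camera_from_world" (4x4, takes a point from world to camera coordinates). Camera axes: x right, y down, z forward; pixel columns grow to the right and rows downward; lengths in m; the calibration is good to about 2 mm. A picture is of the moment at which its call begins.
- r.finish_job(): hands the job in, once; it reports no verdict.
The state is a dict: "clock": time; "q": joint angles; "qd": joint speeds; "joint_torque": joint torques, N m; "tool_pos": TCP position; "eef_rot": TCP orientation; "contact_force": force on the tool from outside, world axes, zero at the start; "moment": the same for the moment, N m; "opening": opening from 0.0 (shut) to 1.0 (fully open).
Only numpy, scipy, OpenCV 4.12 (cv2) and the standard library are available. Lean on these libraries where they do the work, as an engineer would, in place of code of your own. Each camera call takes 0.05 s, during which the arm holds its last target.

## Working session

There is one attempt and no reset: what is moved stays moved. The work goes in short steps, Python scripts to look and compute and a shell command to move; the robot and the scene stay as the last step left them, time stands still between calls to the robot, and variables do not carry over. Pictures are saved under pics/ and viewed, and the job is handed in when it is done.

```bash
ls; mkdir -p pics
python3 - <<'E'
from plant import r
import cv2,numpy as np
s=r.get_state(); print(s)
for n in ("scene","top"):
    d=r.snapshot(n); cv2.imwrite(f"pics/{n}0.png",d["img"][:,:,::-1]); np.savez(f"{n}0.npz",**d); print(n,d["mtx"],d["camera_from_world"])
E
```

```text
pics
{'clock': 0.0, 'q': array([-1.31621866,  0.68999733, -0.1945149 ,  1.56632432,  0.1573043 ,
        0.90250577, -0.21508968]), 'qd': array([ 0.00015992, -0.00030292, -0.00082736, -0.00085258, -0.00049689,
        0.00164377, -0.00052122]), 'joint_torque': array([-4.00547387e-04, -5.27581036e+01, -1.26709621e+00, -1.53427505e+01,
       -5.26066404e-02,  6.84558850e-03,  1.84390301e-04]), 'tool_pos': array([0.13677959, 0.60920633, 0.23790698]), 'eef_rot': array([ 0.55246104,  0.44142323, -0.44237777, -0.55157433]), 'contact_force': array([-0.11566496, -0.11276352,  0.26114269]), 'moment': array([-0.01058591,  0.01328992, -0.00416186]), 'opening': 0.9991229912929582}
scene [[518.94643214   0.         319.73312065]
 [  0.         518.94643214 196.83687529]
 [  0.           0.           1.        ]] [[-0.62570825  0.78004458  0.0044322   0.3408443 ]
 [ 0.52115037  0.42225204 -0.74169098 -0.13112026]
 [-0.58042353 -0.46177232 -0.6707271   1.29874778]
 [ 0.          0.          0.          1.        ]]
top [[372.20079358   0.         320.1702701 ]
 [  0.         372.20079358 202.50333823]
 [  0.           0.           1.        ]] [[ 0.06084927 -0.99812048  0.00727198 -0.01575614]
 [-0.97157956 -0.06089781 -0.22874575  0.56416697]
 [ 0.22875866  0.0068537  -0.97345904  0.79315725]
 [ 0.          0.          0.          1.        ]]
```

View pics/scene0.png

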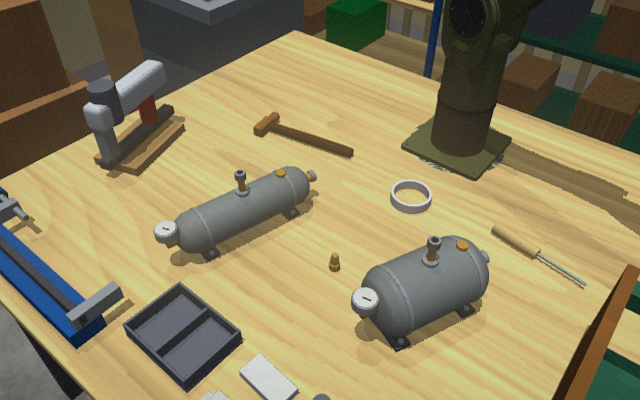

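View pics/top0.png

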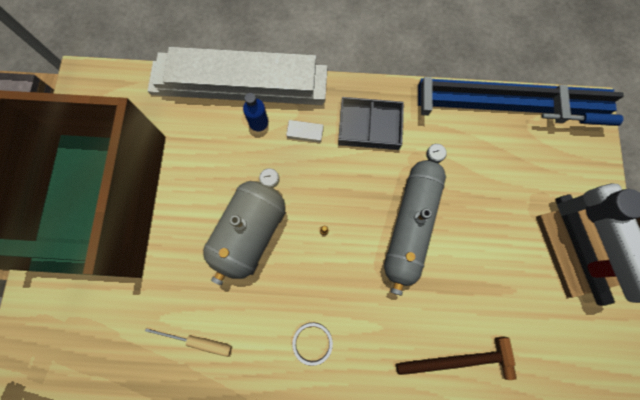

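The scene view shows the fat tank at right, with its nut near (433,243). In the top view the fat tank is at left, with the nut near (237,221) and the gauge at (269,178). The arm is out of frame in both. Next I'll measure the nut.

```bash
cat > h.py <<'E'
import numpy as np,cv2
def cloud(d):
    K=d["mtx"];T=np.linalg.inv(d["camera_from_world"]);z=d["range_z"].astype(float)
    v,u=np.mgrid[:z.shape[0],:z.shape[1]]
    P=np.stack([(u-K[0,2])/K[0,0]*z,(v-K[1,2])/K[1,1]*z,z],-1)@T[:3,:3].T+T[:3,3]
    P[z==0]=np.nan
    return P
def proj(d,p):
    T=d["camera_from_world"];c=T[:3,:3]@np.asarray(p)+T[:3,3];x=d["mtx"]@c;return x[:2]/x[2]
def crop(d,u,v,h,k,name):
    im=d["img"][max(v-h,0):v+h,max(u-h,0):u+h,::-1]
    cv2.imwrite(name,cv2.resize(im,None,fx=k,fy=k,interpolation=cv2.INTER_CUBIC))
E
python3 - <<'E'
import numpy as np
from h import *
for n,(u,v) in (("scene",(433,243)),("top",(237,221))):
    d=dict(np.load(n+"0.npz")); P=cloud(d)
    crop(d,u,v,50,6,f"pics/{n}_c.png")
    Q=P[v-15:v+16,u-15:u+16].reshape(-1,3); 
    print(n,"maxz",np.nanmax(Q[:,2]))
    m=Q[:,2]>0.155; print(np.round(Q[m]*1000).astype(int)[:: max(1,m.sum()//25)].tolist(), m.sum())
    R=P[v-70:v+71,u-70:u+71].reshape(-1,3); R=R[(R[:,2]>.09)&(R[:,2]<.135)]
    w=R[:,:2]-R[:,:2].mean(0); e,V=np.linalg.eigh(w.T@w); print("axis",V[:,1],R[:,:2].mean(0),len(R))
E
```

```text
scene maxz 0.18708342273250012
[[486, 175, 184], [485, 180, 184], [489, 179, 184], [494, 176, 185], [485, 187, 184], [494, 184, 187], [497, 178, 184], [489, 189, 185], [498, 183, 185], [487, 194, 184], [496, 188, 185], [501, 182, 183], [491, 194, 182], [498, 188, 182], [502, 180, 178], [495, 192, 180], [500, 186, 178], [502, 182, 175], [494, 194, 176], [499, 191, 176], [501, 187, 173], [498, 184, 166], [497, 184, 162], [497, 185, 161], [494, 188, 158]] 225
axis [-0.86959687  0.49376238] [0.51881061 0.19291325] 6322
top maxz 0.1869343461588725
[[501, 186, 182], [498, 187, 186], [499, 179, 184], [496, 189, 185], [496, 181, 186], [499, 176, 172], [494, 184, 185], [495, 177, 184], [493, 191, 182], [493, 182, 185], [493, 175, 183], [490, 190, 185], [490, 182, 186], [491, 175, 183], [488, 190, 183], [489, 182, 184], [489, 175, 183], [486, 190, 183], [487, 182, 185], [487, 174, 183], [484, 187, 184], [485, 180, 185], [487, 174, 173], [483, 184, 183], [484, 176, 181], [481, 184, 180], [483, 178, 172]] 108
axis [-0.92675742  0.37566034] [0.49149418 0.1732783 ] 4778
```

View pics/scene_c.png

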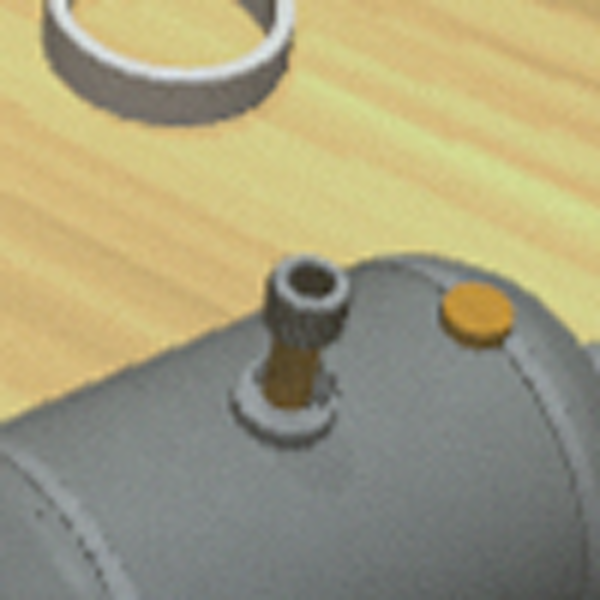

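View pics/top_c.png

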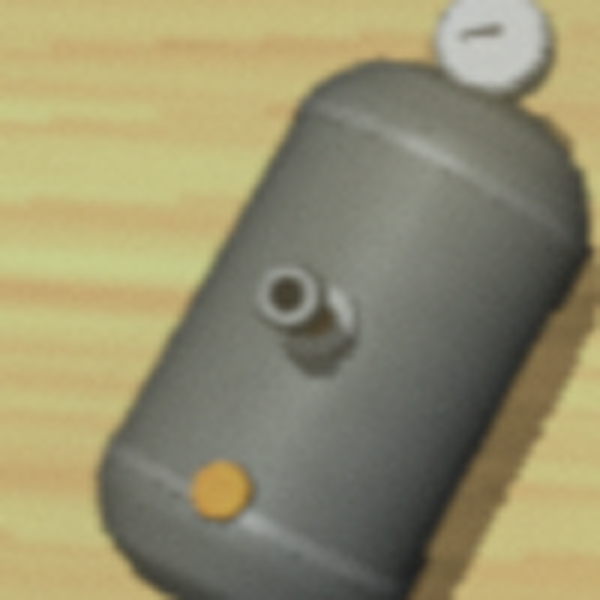

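Run:
```python
import numpy as np
from h import *
from scipy.spatial.transform import Rotation as R
from scipy.optimize import least_squares
S=dict(np.load("scene0.npz"));T=dict(np.load("top0.npz"))
f=lambda p:np.r_[proj(S,p)-(435,240),proj(T,p)-(235,220)]
o=least_squares(f,[.49,.18,.185]);print("triang top",o.x,o.fun)
for d,(u,v) in ((S,(435,240)),(T,(235,220))):
    Q=cloud(d)[v-15:v+16,u-15:u+16].reshape(-1,3);Q=Q[Q[:,2]>.181];print(np.median(Q,0),(Q.min(0)+Q.max(0))/2)
import itertools
P=np.r_[cloud(S).reshape(-1,3),cloud(T).reshape(-1,3)];
for x in np.arange(.0,.8,.1):
    print(round(x,1),[int(1000*np.nanmax(P[(P[:,0]>x)&(P[:,0]<x+.1)&(P[:,1]>y)&(P[:,1]<y+.1)][:,2],initial=0)) for y in np.arange(0,.8,.1)])
from plant import r
s=r.get_state();M=R.from_quat(s["eef_rot"]).as_matrix();print(M)
print("shift tool mm",M.T@(o.x-s["tool_pos"])*1000)
```

```text
triang top [0.49040391 0.18399941 0.18209005] [-0.59211211 -0.01861473 -0.68874385  0.28451926]
[0.49292573 0.18421198 0.1843835 ] [0.4912259  0.1836069  0.18404822]
[0.49109576 0.18226165 0.18350937] [0.49105213 0.18278281 0.18399194]
0.0 [408, 409, 5, 5, 5, 1, 3, 0]
0.1 [15, 15, 5, 5, 5, 5, 6, 4]
0.2 [27, 21, 29, 21, 5, 5, 4, 3]
0.3 [5, 122, 124, 5, 202, 202, 200, 4]
0.4 [14, 187, 143, 5, 203, 202, 201, 0]
0.5 [88, 185, 133, 4, 203, 19, 163, 0]
0.6 [5, 119, 5, 5, 203, 18, 194, 0]
0.7 [22, 134, 131, 4, 202, 201, 202, 0]
[[ 2.18951077e-01 -2.32538762e-04 -9.75735810e-01]
 [ 9.75734433e-01 -1.64506206e-03  2.18951160e-01]
 [-1.65606060e-03 -9.99998620e-01 -1.33292033e-04]]
shift tool mm [-337.43496262   56.5008054  -438.11480717]
```

The box rim beside the path is at z ≈ 0.203. I'll rise a little, then carry the tool over.

```bash
python3 -m inch '[[0,-15,0,0,0,0],[0,-15,0,0,0,0],[-12,0,-16,0,0,0],[-20,0,-26,0,0,0],[-20,0,-26,0,0,0],[-20,0,-26,0,0,0],[-20,0,-26,0,0,0],[-20,0,-26,0,0,0],[-20,0,-26,0,0,0],[-20,0,-26,0,0,0],[-20,0,-26,0,0,0],[-20,0,-26,0,0,0]]' 60
cat > st.py <<'E'
from plant import r
import numpy as np,sys
from scipy.spatial.transform import Rotation as R
s=r.get_state();M=R.from_quat(s["eef_rot"]).as_matrix()
print("t",round(s["clock"],2),"q",np.round(s["q"],3),"pos",np.round(s["tool_pos"]*1000,1),"F",np.round(s["contact_force"],1),"M",np.round(s["moment"],2),"op",round(s["opening"]*88.1,1))
print("yaw x axis",np.degrees(np.arctan2(M[1,0],M[0,0])),"tool y",M[:,1].round(4))
if len(sys.argv)>3:
    print("shift mm",(M.T@(np.array([float(a) for a in sys.argv[1:4]])-s["tool_pos"]*1000)).round(1))
E
python3 st.py 491 183 220
```

```text
clock: 1.1
tool_pos: [0.3394, 0.3662, 0.2685]
eef_rot: [0.552, 0.442, -0.442, -0.552]
contact_force: [1.2, -0.6, -0.9]
opening: 0.682
t 1.1 q [-0.764  0.488 -0.231  1.898  0.155  0.773  0.27 ] pos [339.4 366.2 268.5] F [ 1.2 -0.6 -0.9] M [-0.02  0.01 -0.02] op 60.1
yaw x axis 77.35740708597687 tool y [-4.e-04 -5.e-04 -1.e+00]
shift mm [-145.5   48.5 -188. ]
```

```bash
python3 -m inch '[[-20,0,-26,0,0,0],[-20,0,-26,0,0,0],[-20,0,-26,0,0,0],[-20,0,-26,0,0,0],[-20,0,-26,0,0,0],[-20,0,-26,0,0,0],[-15,0,-20,0,0,0],[-8,0,-10,0,0.1,0],[0,0,0,0,0.1,0],[0,0,0,0,0.1,0],[0,0,0,0,0.1,0],[0,0,0,0,0,0]]'; python3 st.py 491 183 220;python3 - <<'E'
from h import *
from plant import r
for n,(u,v) in (("scene",(435,240)),("top",(237,221))):
    d=r.snapshot(n);crop(d,u,v,70,4,f"pics/{n}1.png")
E
```

```text
clock: 2.1
tool_pos: [0.4887, 0.1874, 0.2684]
eef_rot: [0.629, 0.322, -0.323, -0.629]
contact_force: [-0.3, 0.4, 0.6]
opening: 0.681
t 2.1 q [-0.379  0.515 -0.118  1.835  0.082  0.797  0.408] pos [488.7 187.4 268.4] F [-0.3  0.4  0.6] M [-0.1  -0.02  0.07] op 60.0
yaw x axis 54.278146506233476 tool y [-5.e-04 -5.e-04 -1.e+00]
shift mm [-2.2 48.4 -4.4]
```

View pics/scene1.png

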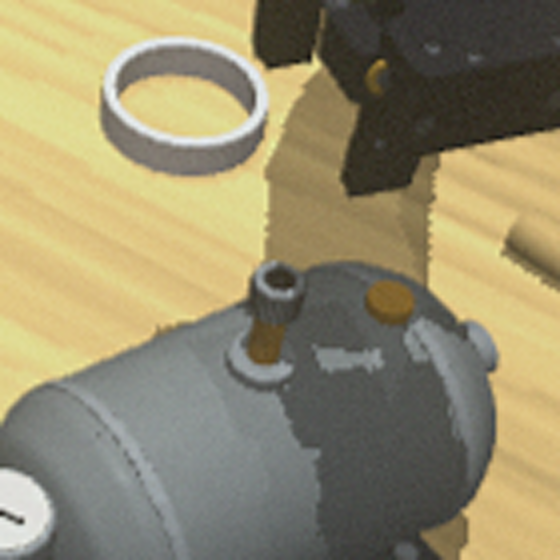

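The view shows the open fingers above and behind the nut (nut at crop (277,290)), all clear. I'll pre-rotate more and centre.

```bash
python3 -m inch '[[-2,0,-4.5,0,0.1,0],[0,0,0,0,0.1,0],[0,0,0,0,0.1,0],[0,0,0,0,0.1,0],[0,10,0,0,0,0],[0,15,0,0,0,0],[0,15,0,0,0,0],[0,5,0,0,0,0],[0,0,0,0,0,0]]' 60; python3 st.py 491 183 157;python3 - <<'E'
from h import *
from plant import r
for n,(u,v) in (("scene",(435,240)),("top",(237,221))):
    d=r.snapshot(n);crop(d,u,v,70,4,f"pics/{n}2.png")
E
```

```text
clock: 2.95
tool_pos: [0.4905, 0.183, 0.2226]
eef_rot: [0.68, 0.192, -0.194, -0.68]
contact_force: [-0.2, 0.4, 0.4]
opening: 0.678
t 2.95 q [-0.442  0.578 -0.004  1.892  0.003  0.674  0.103] pos [490.5 183.  222.6] F [-0.2  0.4  0.4] M [-0.07 -0.01 -0.02] op 59.8
yaw x axis 31.617649394938663 tool y [-0.0029 -0.001  -1.    ]
shift mm [ 0.6 65.6 -0.3]
```

View pics/scene2.png

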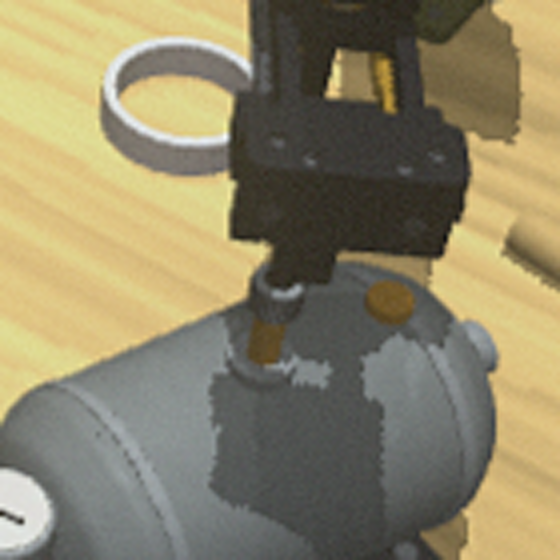

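View pics/top2.png

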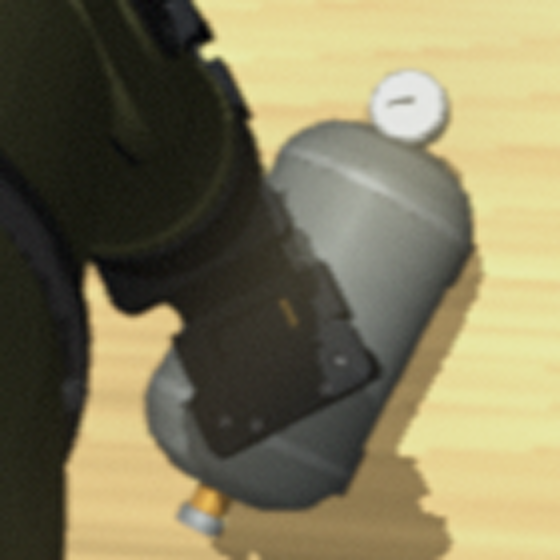

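The scene view shows one finger just in front of the nut, on the camera side; the top view is blocked by the wrist. The position matches the measurement, so I'll go down.

```bash
python3 -m inch '[[0,12,0,0,0,0],[0,12,0,0,0,0],[0,12,0,0,0,0],[0,12,0,0,0,0],[0,10,0,0,0,0],[0,7,0,0,0,0],[0,0,0,0,0,0],[0,0,0,0,0,0]]' 60; python3 st.py 491 183 157;python3 - <<'E'
from h import *
from plant import r
for n,(u,v) in (("scene",(435,240)),):
    d=r.snapshot(n);crop(d,u,v,70,4,f"pics/{n}3.png")
E
```

```text
clock: 3.72
tool_pos: [0.4916, 0.1833, 0.1589]
eef_rot: [-0.68, -0.192, 0.192, 0.681]
contact_force: [0.9, -0.3, 0.6]
opening: 0.683
t 3.72 q [-0.441  0.678 -0.006  1.951  0.007  0.512  0.098] pos [491.6 183.3 158.9] F [ 0.9 -0.3  0.6] M [-0.04  0.04  0.02] op 60.2
yaw x axis 31.521734428431433 tool y [ 1.e-04  1.e-04 -1.e+00]
shift mm [-0.6  1.9  0. ]
```

View pics/scene3.png

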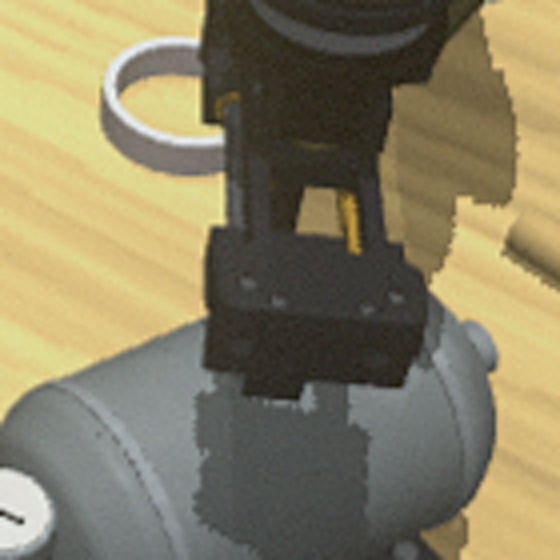

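No contact on the way down; the gripper hides the nut from the camera. Closing.

```bash
python3 -m inch '[[0,2,0,0,0,0],[0,0,0,0,0,0],[0,0,0,0,0,0],[0,0,0,0,0,0],[0,0,0,0,0,0],[0,0,0,0,0,0],[0,0,0,0,0,0],[0,0,0,0,0,0]]' 0 40; python3 st.py 491 183 157
```

```text
clock: 4.43
tool_pos: [0.4916, 0.1834, 0.1568]
eef_rot: [-0.68, -0.192, 0.192, 0.681]
contact_force: [0.8, 0.0, 0.4]
opening: 0.201
t 4.43 q [-0.441  0.682 -0.006  1.953  0.007  0.507  0.098] pos [491.6 183.4 156.8] F [0.8 0.  0.4] M [-0.09 -0.06  0.05] op 17.7
yaw x axis 31.511194688589104 tool y [ 4.e-04  3.e-04 -1.e+00]
shift mm [-0.7 -0.2  0. ]
```

```bash
python3 -m inch '[[0,0,0,0,0,0],[0,0,0,0,0,0],[0,0,0,0,0,0]]'; python3 st.py 491 183 157
```

```text
clock: 4.68
tool_pos: [0.4916, 0.1834, 0.1568]
eef_rot: [-0.68, -0.192, 0.192, 0.681]
contact_force: [0.3, 0.4, 0.9]
opening: 0.204
t 4.68 q [-0.441  0.682 -0.006  1.953  0.007  0.507  0.098] pos [491.6 183.4 156.8] F [0.3 0.4 0.9] M [-0.02 -0.11  0.03] op 18.0
yaw x axis 31.516513395444658 tool y [ 5.e-04  3.e-04 -1.e+00]
shift mm [-0.7 -0.2 -0. ]
```

```bash
python3 -m inch '[[0,0,0,0,-0.08,0],[0,0,0,0,-0.08,0],[0,0,0,0,-0.08,0]]'; python3 st.py 491 183 157
```

```text
clock: 4.93
tool_pos: [0.4919, 0.1836, 0.1568]
eef_rot: [-0.652, -0.274, 0.273, 0.652]
contact_force: [1.0, 0.7, 0.2]
opening: 0.204
t 4.93 q [-0.4    0.681 -0.073  1.95   0.093  0.512  0.255] pos [491.9 183.6 156.8] F [1.  0.7 0.2] M [ 0.16 -0.14 -0.14] op 17.9
yaw x axis 45.458639290802935 tool y [ 1.e-03  6.e-04 -1.e+00]
shift mm [-1.  -0.2  0.2]
```

The moment reads -0.14 N m, matching the nut's stiffness, so it is turning. Continue.

```bash
python3 -m inch '[[0,0,0,0,-0.08,0],[0,0,0,0,-0.08,0],[0,0,0,0,-0.08,0],[0,0,0,0,-0.08,0],[0,0,0,0,-0.08,0],[0,0,0,0,-0.08,0],[0,0,0,0,-0.08,0],[0,0,0,0,-0.08,0],[0,0,0,0,-0.08,0],[0,0,0,0,-0.08,0],[0,0,0,0,-0.08,0],[0,0,0,0,-0.08,0]]'; python3 st.py 491 183 157
```

```text
clock: 5.93
tool_pos: [0.4922, 0.1847, 0.1569]
eef_rot: [0.452, 0.545, -0.542, -0.452]
contact_force: [1.5, 2.5, -1.3]
opening: 0.207
t 5.93 q [-0.236  0.697 -0.343  1.941  0.41   0.568  0.9  ] pos [492.2 184.7 156.9] F [ 1.5  2.5 -1.3] M [ 0.64 -0.32 -0.11] op 18.2
yaw x axis 100.49132012699955 tool y [ 0.0017  0.0027 -1.    ]
shift mm [-1.4 -0.2  1.5]
```

```bash
python3 -m inch '[[0,0,0,0,-0.05,0],[0,0,0,0,-0.05,0],[0,0,0,0,0,0]]'; python3 st.py 491 183 157
```

```text
clock: 6.18
tool_pos: [0.4921, 0.1848, 0.1568]
eef_rot: [0.425, 0.566, -0.564, -0.425]
contact_force: [1.9, 3.9, -2.1]
opening: 0.201
t 6.18 q [-0.219  0.701 -0.371  1.94   0.439  0.577  0.969] pos [492.1 184.8 156.8] F [ 1.9  3.9 -2.1] M [ 0.78 -0.32 -0.05] op 17.7
yaw x axis 106.09264119639869 tool y [ 0.0015  0.0031 -1.    ]
shift mm [-1.4 -0.2  1.6]
```

Turned 1.30 rad with no stop met. Release, rise and look.

```bash
python3 -m inch '[[0,0,0,0,0,0],[0,0,0,0,0,0],[0,0,0,0,0,0],[0,0,0,0,0,0],[0,0,0,0,0,0],[0,-12,0,0,0,0],[0,-15,0,0,0,0],[0,-15,0,0,0,0],[0,-15,0,0,0,0],[0,-15,0,0,0,0],[0,-8,0,0,0,0],[0,0,0,0,0,0]]' 60; python3 st.py 491 183 215;python3 - <<'E'
from h import *
from plant import r
for n,(u,v) in (("scene",(435,240)),("top",(237,221))):
    d=r.snapshot(n);crop(d,u,v,50,6,f"pics/{n}4.png");np.savez(n+"4.npz",**d)
    Q=cloud(d)[v-20:v+21,u-20:u+21].reshape(-1,3);Q=Q[(Q[:,2]>.172)&(Q[:,2]<.2)&(np.hypot(Q[:,0]-.491,Q[:,1]-.183)<.015)];print(n,len(Q),np.round(Q[np.argsort(-Q[:,2])][:20]*1000).astype(int).tolist())
E
```

```text
clock: 7.18
tool_pos: [0.4922, 0.1836, 0.2382]
eef_rot: [0.426, 0.566, -0.564, -0.425]
contact_force: [0.3, -0.2, 0.1]
opening: 0.682
t 7.18 q [-0.166  0.584 -0.448  1.86   0.35   0.772  1.048] pos [492.2 183.6 238.2] F [ 0.3 -0.2  0.1] M [0.01 0.04 0.03] op 60.1
yaw x axis 105.96897099946712 tool y [ 0.0029  0.0011 -1.    ]
shift mm [-0.2 23.2  1.4]
scene 179 [[495, 189, 194], [495, 185, 193], [493, 184, 193], [490, 183, 193], [495, 188, 193], [493, 186, 192], [488, 185, 192], [491, 187, 192], [493, 182, 192], [496, 181, 191], [488, 184, 191], [497, 183, 191], [494, 180, 191], [492, 183, 191], [489, 185, 191], [493, 183, 190], [488, 186, 190], [494, 182, 190], [491, 179, 190], [494, 188, 190]]
top 0 []
```

View pics/scene4.png

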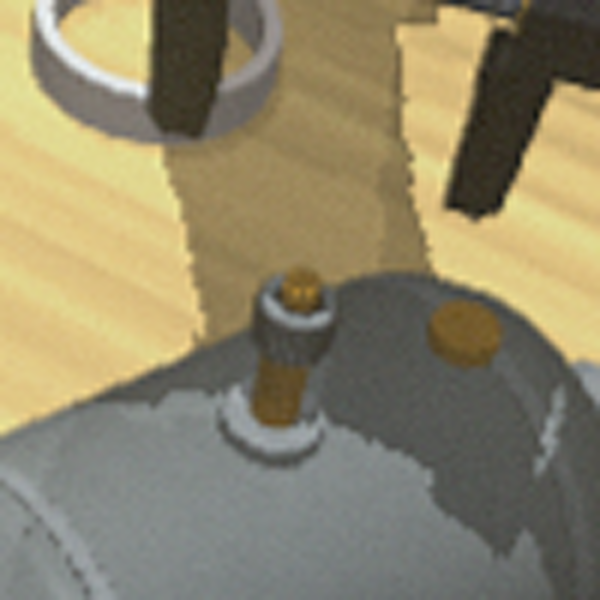

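The brass tip now stands about 7.5 mm out of the nut (crop (300,285); depth top ≈ 0.191), so the nut is at about 1.4 rad. Next I'll shut the fingers and come down to just above the tip.

```bash
python3 -m inch '[[0,0,0,0,0,0],[0,0,0,0,0,0],[0,0,0,0,0,0],[0,0,0,0,0,0],[0,0,0,0,0,0],[0,0,0,0,0,0],[0,0,0,0,0,0],[0,0,0,0,0,0],[0,10,0,0,0,0],[0,12,0,0,0,0],[0,12,0,0,0,0],[0,5,0,0,0,0]]' 0 30; python3 -m inch '[[0,0,0,0,0,0],[0,0,0,0,0,0]]';python3 st.py 492 183.5 191;python3 - <<'E'
from h import *
from plant import r
for n,(u,v) in (("scene",(435,240)),("top",(237,221))):
    d=r.snapshot(n);crop(d,u,v,50,6,f"pics/{n}5.png")
E
```

```text
clock: 8.28
tool_pos: [0.4906, 0.1827, 0.1959]
eef_rot: [-0.425, -0.564, 0.566, 0.426]
contact_force: [-0.4, 0.0, 0.8]
opening: 0.004
clock: 8.45
tool_pos: [0.4913, 0.1833, 0.1974]
eef_rot: [-0.425, -0.565, 0.565, 0.426]
contact_force: [-1.2, -0.4, 0.4]
opening: 0.005
t 8.45 q [-0.19   0.64  -0.414  1.904  0.393  0.678  1.009] pos [491.3 183.3 197.4] F [-1.2 -0.4  0.4] M [ 0.05 -0.04  0.  ] op 0.5
yaw x axis 106.00749275851558 tool y [-6.e-04 -1.e-04 -1.e+00]
shift mm [-0.   6.4 -0.8]
```

View pics/scene5.png

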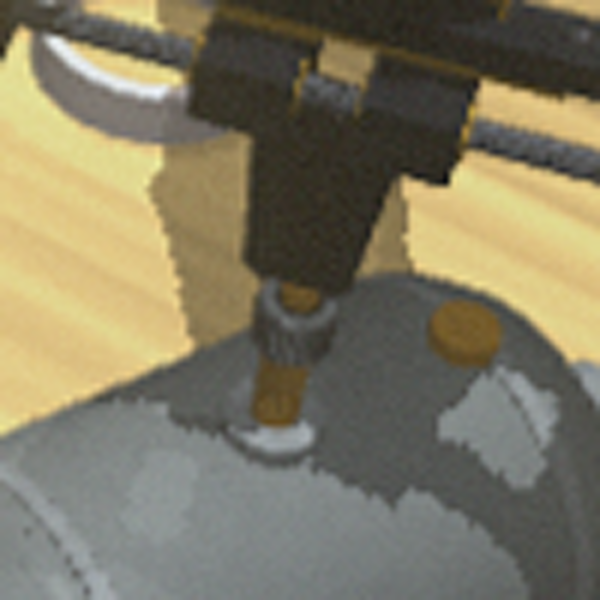

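The shut fingers are directly over the tip, a few mm above it. I'll lower in small steps and watch the force.

```bash
for i in 1; do python3 -m inch '[[0,2,0,0,0,0],[0,2,0,0,0,0],[0,0,0,0,0,0],[0,0,0,0,0,0]]'; done; python3 -m inch '[[0,1,0,0,0,0],[0,1,0,0,0,0],[0,0,0,0,0,0],[0,0,0,0,0,0]]';python3 -m inch '[[0,1,0,0,0,0],[0,0,0,0,0,0]]';python3 st.py 492 183.5 191
```

```text
clock: 8.88
tool_pos: [0.4914, 0.1832, 0.1937]
eef_rot: [0.426, 0.565, -0.565, -0.426]
contact_force: [0.1, -1.2, 0.2]
opening: 0.004
clock: 9.22
tool_pos: [0.4914, 0.1833, 0.1917]
eef_rot: [-0.426, -0.565, 0.565, 0.426]
contact_force: [-0.3, -0.1, -0.4]
opening: 0.004
clock: 9.38
tool_pos: [0.4915, 0.1833, 0.1907]
eef_rot: [0.426, 0.565, -0.565, -0.426]
contact_force: [0.1, -0.1, 1.7]
opening: 0.007
t 9.38 q [-0.194  0.65  -0.407  1.911  0.401  0.661  1.002] pos [491.5 183.3 190.7] F [ 0.1 -0.1  1.7] M [ 0.03  0.03 -0.03] op 0.6
yaw x axis 105.99819463705796 tool y [ 3.e-04  2.e-04 -1.e+00]
shift mm [ 0.1 -0.3 -0.5]
```

```bash
python3 -m inch '[[0,1,0,0,0,0],[0,1,0,0,0,0],[0,0,0,0,0,0]]'; python3 -m inch '[[0,1,0,0,0,0],[0,0,0,0,0,0]]';python3 -m inch '[[0,0.5,0,0,0,0],[0,0,0,0,0,0]]';python3 -m inch '[[0,0.5,0,0,0,0],[0,0,0,0,0,0]]'; python3 st.py 492 183.5 191
```

```text
clock: 9.63
tool_pos: [0.4915, 0.1833, 0.1888]
eef_rot: [0.426, 0.565, -0.565, -0.426]
contact_force: [0.1, 0.1, 3.4]
opening: 0.009
clock: 9.8
tool_pos: [0.4915, 0.1834, 0.1878]
eef_rot: [0.426, 0.565, -0.565, -0.425]
contact_force: [-1.1, -0.1, 3.6]
opening: 0.006
clock: 9.97
tool_pos: [0.4915, 0.1834, 0.1873]
eef_rot: [0.426, 0.565, -0.565, -0.425]
contact_force: [-0.2, 0.6, 4.1]
opening: 0.005
clock: 10.13
tool_pos: [0.4915, 0.1833, 0.1869]
eef_rot: [0.426, 0.565, -0.565, -0.426]
contact_force: [-1.1, -0.3, 6.3]
opening: 0.004
t 10.13 q [-0.197  0.655 -0.403  1.915  0.406  0.651  0.998] pos [491.5 183.3 186.9] F [-1.1 -0.3  6.3] M [-0.08  0.17  0.04] op 0.3
yaw x axis 105.99670076562774 tool y [ 4.e-04  2.e-04 -1.e+00]
shift mm [ 0.  -4.1 -0.5]
```

At the hard stop, or nearly. A little more for margin, then hold for just over 2 s.

```bash
python3 -m inch '[[0,0.5,0,0,0,0],[0,0,0,0,0,0]]';python3 -m inch '[[0,0.5,0,0,0,0],[0,0,0,0,0,0]]'; python3 st.py 492 183.5 191
```

```text
clock: 10.3
tool_pos: [0.4916, 0.1833, 0.1867]
eef_rot: [0.426, 0.565, -0.565, -0.425]
contact_force: [-0.7, -1.0, 8.1]
opening: 0.004
clock: 10.47
tool_pos: [0.4916, 0.1834, 0.1865]
eef_rot: [0.426, 0.565, -0.564, -0.425]
contact_force: [-2.2, -1.5, 12.0]
opening: 0.005
t 10.47 q [-0.198  0.656 -0.403  1.915  0.407  0.65   0.997] pos [491.6 183.4 186.5] F [-2.2 -1.5 12. ] M [-0.27  0.4   0.05] op 0.4
yaw x axis 105.99737176139506 tool y [ 9.e-04  1.e-04 -1.e+00]
shift mm [-0.  -4.5 -0.4]
```

```bash
python3 -m inch '[[0,0,0,0,0,0],[0,0,0,0,0,0],[0,0,0,0,0,0],[0,0,0,0,0,0],[0,0,0,0,0,0],[0,0,0,0,0,0],[0,0,0,0,0,0],[0,0,0,0,0,0],[0,0,0,0,0,0],[0,0,0,0,0,0],[0,0,0,0,0,0],[0,0,0,0,0,0]]';python3 -m inch '[[0,0,0,0,0,0],[0,0,0,0,0,0],[0,0,0,0,0,0],[0,0,0,0,0,0],[0,0,0,0,0,0],[0,0,0,0,0,0],[0,0,0,0,0,0],[0,0,0,0,0,0],[0,0,0,0,0,0],[0,0,0,0,0,0],[0,0,0,0,0,0],[0,0,0,0,0,0]]'; python3 -m inch '[[0,-4,0,0,0,0],[0,-6,0,0,0,0],[0,-12,0,0,0,0],[0,-15,0,0,0,0],[0,-15,0,0,0,0],[0,-15,0,0,0,0],[0,-10,0,0,0,0],[0,0,0,0,0,0],[0,0,0,0,0,0]]'; python3 st.py;python3 - <<'E'
from h import *
from plant import r
for n,(u,v) in (("scene",(435,240)),("top",(237,221))):
    d=r.snapshot(n);crop(d,u,v,50,6,f"pics/{n}6.png");cv2.imwrite(f"pics/{n}6f.png",d["img"][:,:,::-1])
    Q=cloud(d)[v-20:v+21,u-20:u+21].reshape(-1,3);Q=Q[(Q[:,2]>.172)&(Q[:,2]<.2)&(np.hypot(Q[:,0]-.491,Q[:,1]-.183)<.015)];print(n,len(Q),np.sort(-Q[:,2])[:20].round(4))
E
```

```text
clock: 11.47
tool_pos: [0.4916, 0.1834, 0.1865]
eef_rot: [0.426, 0.565, -0.564, -0.425]
contact_force: [-2.5, -1.9, 10.9]
opening: 0.004
clock: 12.47
tool_pos: [0.4916, 0.1834, 0.1865]
eef_rot: [0.426, 0.565, -0.564, -0.425]
contact_force: [-0.5, -1.2, 11.0]
opening: 0.008
clock: 13.22
tool_pos: [0.4914, 0.1831, 0.2626]
eef_rot: [0.426, 0.565, -0.565, -0.426]
contact_force: [0.1, -1.0, 0.2]
opening: 0.006
t 13.22 q [-0.152  0.553 -0.466  1.83   0.324  0.835  1.072] pos [491.4 183.1 262.6] F [ 0.1 -1.   0.2] M [ 0.02 -0.04  0.02] op 0.5
yaw x axis 105.98536359842832 tool y [ 2.e-04  1.e-04 -1.e+00]
scene 181 [-0.1935 -0.1919 -0.1918 -0.1918 -0.1917 -0.1917 -0.1915 -0.1915 -0.1915
 -0.1914 -0.1913 -0.1912 -0.1912 -0.1911 -0.1907 -0.1906 -0.1906 -0.1906
 -0.1905 -0.1904]
top 0 []
```

View pics/scene6.png

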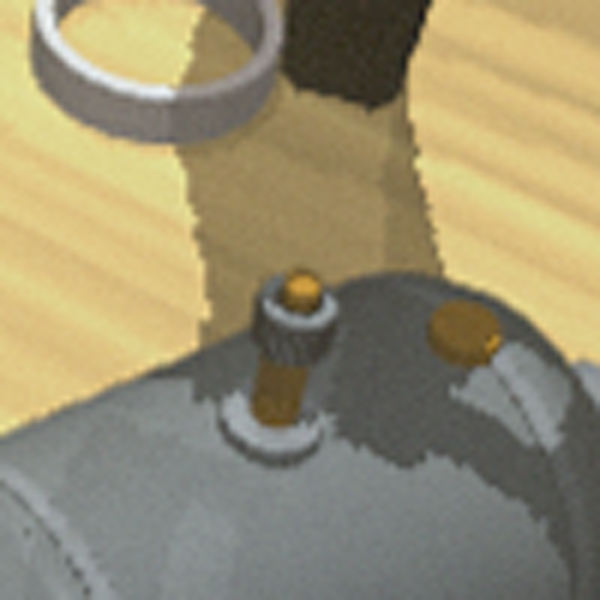

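View pics/scene6f.png

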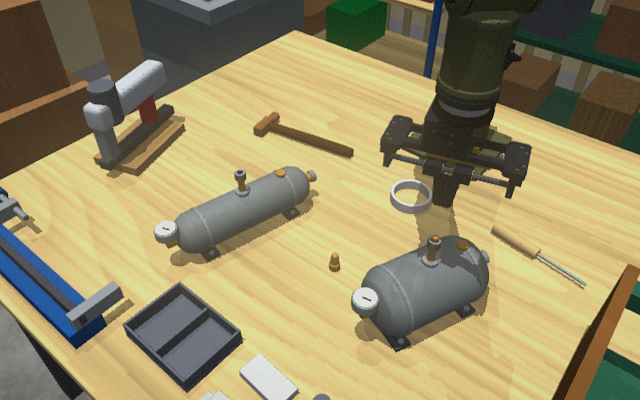

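The tip has sprung back to 0.191–0.192, the same height as before the press (crop (302,288)). The slim tank at (240,185) and everything else is undisturbed, and the arm is clear.

```bash
python3 -c "
from plant import r
print(r.finish_job())"
```

```text
the job is handed in; nothing more can be done
None
```

The job is done and handed in at about 13.3 s of the 45 s allowed.

- **Nut:** I pinched the fat tank's lock nut with 40 N and turned it 1.30 rad counter-clockwise. The moment stayed around 0.05–0.14 N m and I met no end stop. From the depth images the tip then stood about 7.5 mm above the nut, which puts the nut at roughly 1.4 rad.
- **Press:** With the fingers shut, I pressed the tip from about z = 0.191 to a hard stop at about 0.1865. I held it there for about 2.2 s at 11–12 N, then lifted off.
- **Last checks:** The tip is back at its height before the press (0.191–0.192), so the nut is still unscrewed. The measured force is near zero with the gripper about 70 mm above the tip. The slim tank was never touched and looks unchanged.
- **What disagreed or could not be checked:**
  - The gripper read 18 mm on the 20 mm nut, but the turning moment and the risen tip show that it held.
  - The wrist blocked the top camera after the turn, so the later height checks come from the scene camera alone.

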